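# Square up the porcelain plates and shut the tray

### The job

Take the last porcelain plate off the sloping rest under the glass condenser, set it down flat on the ragged pile in the tray without dropping it, and tap the plates home against both fences until all five edges line up. Then swing the lid fully shut. Do not bump the condenser or disturb the bottle, the jar or the dish.

Things in the scene. Friction and masses are not known exactly. Their poses are not given: they have to be found in the camera images.
- tray: fixed aluminium squaring tray, 150 x 122 mm, place and yaw vary. Origin: on the table under the middle of the squared stack; +x along the plates' length to the far fence, +y along their width to the left fence. Base 6 mm thick (x +-75, y -48 to 74 mm); two ribs on it (x +-40, y +-21) hold the pile's underside at z = 14 mm, so tips reach below overhanging edges. -x and -y sides open
- corner (a point): corner where the fences' inner planes meet (tray x = 60, y = 32, z = 14 mm; axes as the tray's). Far fence: wall at x = 60, y +-30. Left fence: two walls at y = 32, x -63 to -31 and 31 to 63, a finger notch between. Tops at z = 48 mm. Hinge blocks behind, x +-47 to 69, y 38 to 68. Plates home against both fences have origins at tray x = y = 0
- lid (a joint): steel lid, 140 (along tray x) x 106 x 6 mm, hinge axis along tray x at tray y = 62, z = 52 mm (in its lower face). 0 = shut, level over the stack; 1.57 = upright; to 2.1 = leaning out to tray +y. Stiff (about 4 N at the edge), stays where left. A 14 mm lip hangs along the free edge; shut, its inner face is at tray y = -38 mm; a plate sticking out blocks it
- stand: fixed steel stand with a sloping rest; place and yaw vary, may change sides with the tray. Origin: on the table under the rest's middle; +x is uphill. Grey base x -50 to 150, y +-60, 10 mm high. Rod 12 mm thick, 410 mm high at x = 130 mm; a 10 mm arm runs from it at height 260 mm to the condenser
- rest (a point): middle of the upper face of the sloping rest, 100 mm above the table: a bar 112 x 34 x 8 mm, rising towards the stand's +x at 32 degrees, with a 6 mm stop lip at its low end. The plate on it overhangs by 15 mm each side
- condenser: fragile glass tube, 32 mm in diameter, 220 mm long (inner tube 260 mm), clamped level along stand y above the rest. Origin: middle of its axis, at stand x = 20, z = 260 mm. It blocks an upright gripper over the rest: take the plate with the tool tilted square to it, leaning to the stand's -x side, and draw it out that way
- plate5: the fifth plate, same as the others (120 x 64 x 6 mm, white, 110 g), lying on the sloping rest with its length uphill. Origin: centre of its underside; x along its length (uphill), y across its width, z square to its face
- bottle: bystander: amber bottle, 66 mm in diameter, 170 mm high; origin under its middle
- jar: bystander: white jar with black cap, 60 mm in diameter, 75 mm high, behind the far fence; origin under its middle
- dish: bystander: white evaporating dish, 90 mm in diameter, 40 mm high; origin under its middle
- plate1: one of four identical white porcelain plates, 120 (its x) x 64 (its y) x 6 mm, 110 g, lying flat in a ragged pile on the tray; this is number 1 from the bottom. Origin: centre of its underside; z is up through its thickness
- plate2: one of four identical white porcelain plates, 120 (its x) x 64 (its y) x 6 mm, 110 g, lying flat in a ragged pile on the tray; this is number 2 from the bottom. Origin: centre of its underside; z is up through its thickness
- plate3: one of four identical white porcelain plates, 120 (its x) x 64 (its y) x 6 mm, 110 g, lying flat in a ragged pile on the tray; this is number 3 from the bottom. Origin: centre of its underside; z is up through its thickness
- plate4: one of four identical white porcelain plates, 120 (its x) x 64 (its y) x 6 mm, 110 g, lying flat in a ragged pile on the tray; this is number 4 from the bottom. Origin: centre of its underside; z is up through its thickness

How it is judged:
On the way:
1. With the lid still open (more than 1.2 rad), all five plates lie in one stack, pushed home: each within 3 mm of touching both fences and within 0.03 rad of square with them (x of plate1 in the frame of tray between -0.003 and 0.003 m and y of plate1 in the frame of tray between -0.003 and 0.003 m and angle between the x axis of each of plate1, plate2, plate3, plate4, plate5 and the x axis of tray, either way round below 0.03 rad and x of plate2 in the frame of tray between -0.003 and 0.003 m and y of plate2 in the frame of tray between -0.003 and 0.003 m and x of plate3 in the frame of tray between -0.003 and 0.003 m and y of plate3 in the frame of tray between -0.003 and 0.003 m and x of plate4 in the frame of tray between -0.003 and 0.003 m and y of plate4 in the frame of tray between -0.003 and 0.003 m and x of plate5 in the frame of tray between -0.003 and 0.003 m and y of plate5 in the frame of tray between -0.003 and 0.003 m and z of plate5 in the frame of tray below 0.041 m and value of joint lid above 1.2 rad), for 0.3 s.
At the end, for the whole second after the job is handed in: All five plates lie still in one stack in the tray, each within 3 mm of its place home against the far and left fences and within 0.03 rad of square, the lid is fully shut over them (under 0.03 rad), and the robot touches nothing (x of plate1 in the frame of tray between -0.003 and 0.003 m and y of plate1 in the frame of tray between -0.003 and 0.003 m and angle between the x axis of each of plate1, plate2, plate3, plate4, plate5 and the x axis of tray, either way round below 0.03 rad and x of plate2 in the frame of tray between -0.003 and 0.003 m and y of plate2 in the frame of tray between -0.003 and 0.003 m and x of plate3 in the frame of tray between -0.003 and 0.003 m and y of plate3 in the frame of tray between -0.003 and 0.003 m and x of plate4 in the frame of tray between -0.003 and 0.003 m and y of plate4 in the frame of tray between -0.003 and 0.003 m and x of plate5 in the frame of tray between -0.003 and 0.003 m and y of plate5 in the frame of tray between -0.003 and 0.003 m and z of plate5 in the frame of tray below 0.041 m and linear speed of each of plate1, plate2, plate3, plate4, plate5 below 0.01 m/s and value of joint lid below 0.03 rad).
It fails at once if the glass condenser is bumped or pressed with more than 5 N (contact force between anything else and condenser above 5 N).
It fails at once if the fifth plate is dropped: falling out of the fingers at more than 0.5 m/s (about 12 mm of fall) (contact force between the fingers and plate5 below 0.1 N and linear speed of plate5 above 0.5 m/s).
It fails at once if the bottle is moved by more than 15 mm (distance of bottle from where it was at the start of the episode above 0.015 m).
It fails at once if the jar is moved by more than 15 mm (distance of jar from where it was at the start of the episode above 0.015 m).
It fails at once if the dish is moved by more than 15 mm (distance of dish from where it was at the start of the episode above 0.015 m).
It also fails if it takes over 64 s, if anything falls off the work surface, if the arm or the gripper's body presses on something with over 40 N, if the wrist force passes 120 N, or if a joint passes its speed limit or range.

### The arm

A 6-joint arm with a two-finger parallel gripper is mounted at the origin on the work surface. World frame = base frame: x ahead of the robot, y to its left, z up, the work surface at z = 0. Lengths are in m, angles in rad, forces in N, time in s.
With the tool pointing down it reaches from about 0.275 to 0.75 m from the base axis. Payload 10.2 kg.
Tool frame: the origin (TCP) lies midway between the tips of the shut fingers; the grasp point (between the pads) lies 19 mm behind it (bot.hold_point_z is the distance from the TCP to the grasp point, in m); z points along the fingers, y is the line along which they close (so a half turn about z gives the same grasp; the last joint's range is limited). The gripper opens to 85 mm and grips with 20 to 120 N. Pads are 22 mm wide; open, the fingers measure 114 mm over their backs; the gripper's body (76 mm by 85 mm) begins 54 mm behind the grasp point. The pads swing forward as they close: fully open they stand 13 mm farther back than shut.
Start: joints at [-1.351, 0.313, 1.498, -0, 1.331, -0.223], TCP at [0.225, -0.474, 0.231] pointing down, gripper open.
Joint ranges: [-2.94, 2.94], [-0.97, 2.17], [0.19, 2.56], [-1.23, 4.37], [0.02, 3.11], [-2.88, 2.88]. Speed limits (rad/s): [2.39, 2.39, 3.01, 3.14, 3.14, 3.14].

### API

Orientations are given as a unit quaternion [w, x, y, z].
In Python, from plant import bot gives the robot as it stands.
- The arm moves only by the shell command python3 -m jog 'ROWS' [OPENING] [FORCE]. ROWS is a JSON object of lists of equal length, an entry for each row: "slide": the shift along the world's x, y, z scaled (see below), a list of three; "angular": the turn, a rotation vector about the world's x, y, z scaled (see below), a list of three. A call has 1 to 12 rows; each row shifts and turns the commanded pose from where the row before left it; what a row does not reach is not made up. The controller multiplies each number of a shift by 0.025 m and each number of a turn by 8 degrees. A row lasts 1/10 s, in which the tool goes at most 50 mm and 8.59 degrees, less where a joint would pass 70% of its speed; a pose out of reach is approached as far as the arm can. A call with a number of a shift or a turn outside -1 to 1 is refused whole. A call with a gripper value outside its range is refused whole. OPENING is the closure, from 0 (fully open) to 1 (shut), set as the call begins (- or left out, the last holds). The fingers move at their own pace and stop on an object; FORCE is the grip in N (left out, the last holds). Time passes only in rows, so rows that do not move let the fingers close. It gives the time, the measured TCP pose, the force, the opening and the grip force at its end, in the units of the state.
- bot.sense(): the state, without advancing time (a new reading comes with each control period).
- bot.camera(name): name is "side" or "top" or "wrist"; returns a dict with "color" (400x640x3 uint8, blue, green, red), "fx", "fy", "cx", "cy" (pixels), "xyz" and "rotation" of the camera in the world; the wrist camera has in their place "T_tool_cam" (4x4, takes a point from camera to tool coordinates, whose origin is the TCP and whose axes are the flange's). Camera axes: x right, y down, z forward; pixel columns grow to the right and rows downward; lengths in m; the calibration is good to about 2 mm. A picture is of the moment at which its call begins: read the wrist's pose just before it. There is no depth.
- bot.sign_off(): hands the job in; it is judged then, once.
The state is a dict: "clock": time; "joint_pos": joint angles; "joint_vel": joint speeds; "effort": joint torques, N m; "position": TCP position; "orientation": TCP orientation; "ft_force": force on the tool from outside, world axes, zero at the start; "moment": the same for the moment, N m; "finger_gap": finger opening in m; "grasp_force": force on a finger pad.
Only numpy, scipy, OpenCV 4.12 (cv2) and the standard library are available. Lean on these libraries where they do the work, as an engineer would, in place of code of your own. Each camera call takes 0.05 s, during which the arm holds its last target. There are 200 camera calls.

## Working session

There is one attempt and no reset: what is moved stays moved. The work goes in short steps, Python scripts to look and compute and a shell command to move; the robot and the scene stay as the last step left them, time stands still between calls to the robot, and variables do not carry over. Pictures are saved under pics/ and viewed, at most 10 in all, crops included, and the job is handed in when it is done.

```bash
ls; mkdir -p pics; python3 - <<'E'
from plant import bot
import cv2
for n in("side","top"):
    c=bot.camera(n); cv2.imwrite(f"pics/{n}0.png",c["color"]); print(n,{k:v for k,v in c.items() if k!="color"})
print(bot.sense())
E
```

```text
pics
side {'fx': 383.03694135647805, 'fy': 383.03694135647805, 'cx': 319.0849089443295, 'cy': 194.76252505230588, 'xyz': array([0.25330194, 0.43471059, 0.77157557]), 'rotation': array([ 0.11510966, -0.30039162,  0.88413994, -0.33883802])}
top {'fx': 503.9814895067079, 'fy': 503.9814895067079, 'cx': 324.68223492018353, 'cy': 201.3643035582007, 'xyz': array([4.75069113e-01, 1.03053786e-03, 1.35198014e+00]), 'rotation': array([-0.03340762,  0.70868045, -0.70418784,  0.02784688])}
{'clock': 0.1, 'joint_pos': array([-1.35140259e+00,  3.13369079e-01,  1.49832071e+00,  2.37469387e-05,
        1.33099257e+00, -2.23396124e-01]), 'joint_vel': array([-0.00015445, -0.00367397, -0.00216218,  0.0011962 ,  0.00024329,
       -0.00025336]), 'effort': array([ 2.59043416e-03, -4.12896609e+01, -2.60142893e+01, -1.60088075e-04,
        3.02698267e-03, -6.95124768e-06]), 'position': array([ 0.22489148, -0.47415836,  0.23082028]), 'orientation': array([-5.44828192e-04,  9.75592561e-01,  2.19587930e-01,  1.26224983e-05]), 'ft_force': array([ 0.17603841, -0.16074056, -0.09918119]), 'moment': array([ 0.01123688, -0.03417301,  0.00190154]), 'grasp_force': 0.0, 'finger_gap': 0.08524508920097255}
```

View pics/top0.png

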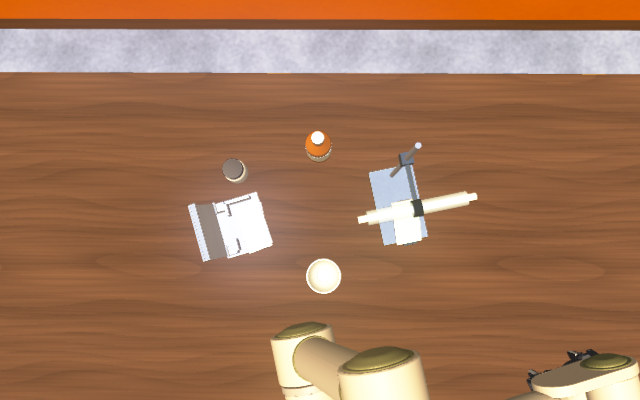

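View pics/side0.png

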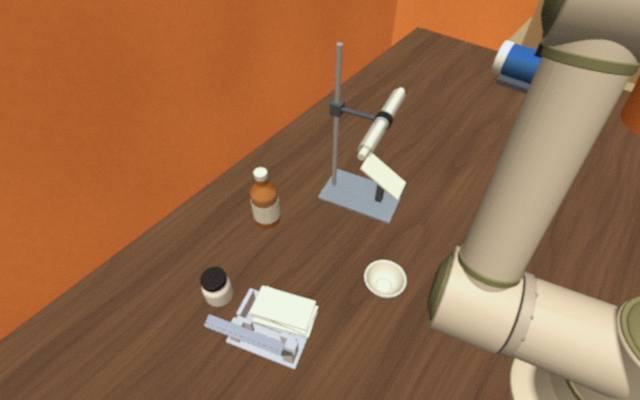

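```bash
cat > h.py <<'E'
import numpy as np, cv2
from scipy.spatial.transform import Rotation as R
from plant import bot
def rot(q): return R.from_quat(np.r_[q[1:],q[0]])
def ray(c,u,v,z):
    d=c["R"]@np.array([(u-c["cx"])/c["fx"],(v-c["cy"])/c["fy"],1]); p=c["p"]
    return p+d*(z-p[2])/d[2]
def proj(c,P):
    q=c["R"].T@(np.atleast_2d(P)-c["p"]).T
    return np.c_[c["fx"]*q[0]/q[2]+c["cx"],c["fy"]*q[1]/q[2]+c["cy"]]
def cam(n):
    s=bot.sense(); c=bot.camera(n)
    if n=="wrist":
        T=c["T_tool_cam"]; Rt=rot(s["orientation"]).as_matrix()
        c["R"]=Rt@T[:3,:3]; c["p"]=s["position"]+Rt@T[:3,3]
    else: c["R"]=rot(c["rotation"]).as_matrix(); c["p"]=c["xyz"]
    return c
def crop(im,x,y,w,h,W,H): return cv2.resize(im[y:y+h,x:x+w],(W,H),interpolation=cv2.INTER_CUBIC)
E
python3 - <<'E'
from h import *
t=cam("top");s=cam("side")
T,S=t["color"],s["color"]
a=crop(T,185,185,100,75,400,300);b=crop(T,355,135,133,100+20,400,360)[:300]
b=crop(T,360,135,120,120,400,300) if 0 else crop(T,355,150,133,100,400,300)
c=crop(S,200,280,133,100,400,300);d=crop(S,310,90,100,130,400,300) if 0 else crop(S,300,130,133,100,400,300)
cv2.imwrite("pics/z1.png",np.vstack([np.hstack([a,b]),np.hstack([c,d])]))
print(t["R"],s["R"])
E
```

```text
[[ 0.00668809 -0.9962277   0.08651955]
 [-0.99994889 -0.00600685  0.00813178]
 [-0.0075814  -0.08656952 -0.99621696]] [[-7.93029285e-01 -4.53169400e-01  4.07114294e-01]
 [-6.09183513e-01  5.89907337e-01 -5.30004511e-01]
 [ 2.21173848e-05 -6.68316414e-01 -7.43877120e-01]]
```

View pics/z1.png

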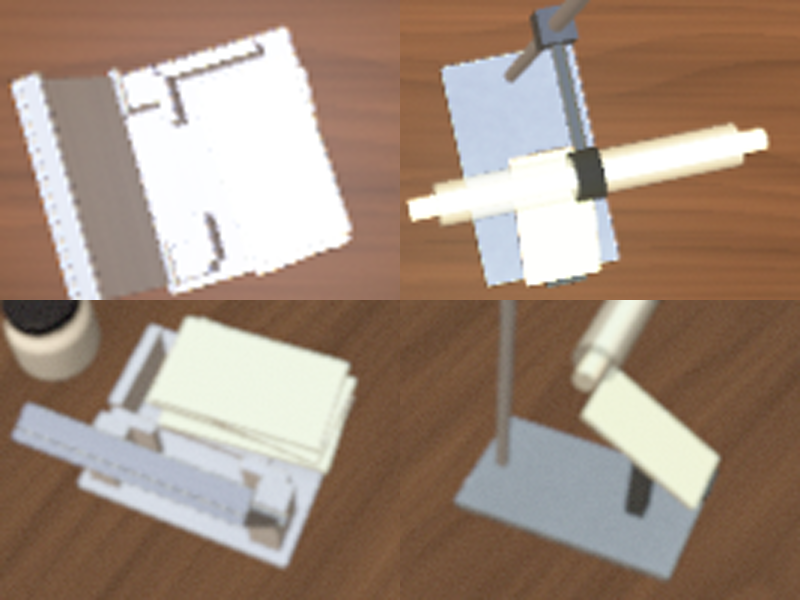

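```bash
cat > fit.py <<'E'
from h import *
from scipy.optimize import least_squares
t=cam("top");s=cam("side")
k=133/400
def pt(q):
    u,v=q
    if v>=300: v-=300; ox,oy=(200,280) if u<400 else (300,130); sc=k
    elif u<400: ox,oy,sc=185,185,.25
    else: ox,oy,sc=355,150,k
    u%=400
    return np.array([ox+(u+.5)*sc-.5,oy+(v+.5)*sc-.5])
obs_stand=[(s,(457,498),(150,60,10)),(s,(510,417),(150,-60,10)),(s,(668,578),(-50,60,10)),(t,(443,68),(150,60,10)),(t,(487,287),(-50,60,10)),(t,(618,260),(-50,-60,10))]
def Pst(p,L): 
    L=np.array(L)/1e3; return np.r_[p[:2],0]+R.from_euler('z',p[2]).apply(L)
def fit(obs,p0):
    f=lambda p:np.concatenate([(proj(c,Pst(p,L))[0]-pt(q)) for c,q,L in obs])
    r=least_squares(f,p0); return r.x,r.fun.reshape(-1,2).round(1)
p,res=fit(obs_stand,[.48,-.17,.2]); print("stand",p,np.degrees(p[2]),res.tolist())
# plate on slope: params slope offset, lateral, dyaw in plane
Rs=R.from_euler('z',p[2])*R.from_euler('y',-np.radians(32))
obs=[(s,(613,368),(60,-32,6)),(s,(582,413),(60,32,6)),(s,(697,505),(-60,32,6)),(s,(718,460),(-60,-32,6)),(t,(523,285),(-60,32,6)),(t,(600,270),(-60,-32,6))]
def P5(q,L): 
    w=R.from_euler('z',q[2]).apply(np.array(L)/1e3)+np.r_[q[:2],0]
    return np.r_[p[:2],.1]+Rs.apply(w)
r=least_squares(lambda q:np.concatenate([proj(c,P5(q,L))[0]-pt(m) for c,m,L in obs]),[0,0,0])
print("plate5 slope",r.x,r.fun.reshape(-1,2).round(1).tolist()); print("centre top",P5(r.x,(0,0,6)))
obs=[(s,(287,567),(-75,74,6)),(s,(80,485),(75,74,6)),(t,(173,293),(-75,74,6))]
pt_,res=fit(obs[:2],[.45,.19,.2]); print("tray",pt_,np.degrees(pt_[2]),res.tolist())
# clutter
for n,c,uv,z in(("dish",t,(324,276),.04),("bottle",t,(318,137),.17),("jar",t,(233,168),.075)): print(n,ray(c,*uv,z))
E
python3 fit.py
```

```text
stand [ 0.53609002 -0.19261395  0.19991337] 11.454192135048324 [[-0.7, -0.1], [0.2, -1.2], [0.4, -0.6], [-0.9, -0.2], [-0.5, 0.4], [0.3, 0.7]]
plate5 slope [0.00028666 0.00396749 0.01083402] [[-0.4, -1.2], [0.5, 0.2], [-0.7, 1.0], [0.1, -1.3], [0.2, 0.8], [-0.6, 0.7]]
centre top [ 0.53242421 -0.18930861  0.10524019]
tray [0.53016735 0.22183483 0.29818277] 17.084614309855233 [[0.2, 0.1], [-0.2, -0.1]]
dish [0.3957244  0.01220721 0.04      ]
bottle [0.73144196 0.02761703 0.17      ]
jar [0.67034542 0.24689179 0.075     ]
```

```bash
cat >> h.py <<'E'
def goto(pos,Rm=None,n=None):
    "print delta in units from the measured pose"
    s=bot.sense(); d=(np.array(pos)-s["position"])/.025
    a=np.zeros(3) if Rm is None else (Rm*rot(s["orientation"]).inv()).as_rotvec(degrees=True)/8
    n=n or int(np.ceil(max(abs(d).max(),np.linalg.norm(a))+1e-9))
    print("n",n,"slide",(d/n).round(3),"ang",(a/n).round(3),"total",d.round(2),a.round(2))
def tool(zdir,ydir):
    z=np.array(zdir,float);z/=np.linalg.norm(z); y=np.array(ydir,float); y-=y@z*z; y/=np.linalg.norm(y)
    return R.from_matrix(np.c_[np.cross(y,z),y,z])
def down(yaw): return tool([0,0,-1],[np.sin(yaw),-np.cos(yaw),0])
E
python3 - <<'E'
from h import *
c=cam("wrist"); print(c["T_tool_cam"].round(3),c["fx"],c["cx"],c["cy"]); cv2.imwrite("pics/w0.png",c["color"])
goto([.26,-.2,.33],down(.29))
E
```

```text
[[-0.    -0.957 -0.289  0.073]
 [ 1.    -0.    -0.001 -0.001]
 [ 0.001 -0.289  0.957 -0.142]
 [ 0.     0.     0.     1.   ]] 277.6873977193366 319.3455645042332 198.24993045821262
n 11 slide [0.128 0.998 0.359] ang [-0.  -0.  -0.1] total [ 1.4  10.97  3.95] [-0.   -0.   -1.09]
```

```bash
python3 -m jog '{"slide":[[0.12,1,0.36],[0.12,1,0.36],[0.12,1,0.36],[0.12,1,0.36],[0.12,1,0.36],[0.12,1,0.36],[0.12,1,0.36],[0.12,1,0.36],[0.12,1,0.36],[0.12,1,0.36],[0.12,1,0.36],[0.3,1,0]],"angular":[[0,0,0.76],[0,0,0.76],[0,0,0.76],[0,0,0.76],[0,0,0.76],[0,0,0.76],[0,0,0.76],[0,0,0.76],[0,0,0.76],[0,0,0.76],[0,0,0.76],[0,0,0.76]]}' 0 40
python3 -m jog '{"slide":[[0.3,1,0],[0.3,1,0],[0.3,1,0],[0.3,1,0],[0.3,1,0],[0.3,1,0],[0.3,1,0],[0.3,1,0],[0.3,1,0],[0.3,1,0],[0.6,1,0],[0.6,1,0]],"angular":[[0,0,0.76],[0,0,0.76],[0,0,0.76],[0,0,0.76],[0,0,0.76],[0,0,0.76],[0,0,0.76],[0,0,0.76],[0,0,0.76],[0,0,0.76],[0,0,0.76],[0,0,0.76]]}'
python3 -c "
from h import *
goto([.53,.222,.2],down(.29+np.pi))"
```

```text
clock: 1.55
position: [0.2654, -0.1736, 0.3313]
orientation: [0.001, 0.652, 0.758, -0.0]
ft_force: [0.6, -0.6, -0.6]
finger_gap: 0.0853
grasp_force: 0.0
clock: 2.75
position: [0.3707, 0.1269, 0.3304]
orientation: [0.0, 0.074, 0.997, -0.0]
ft_force: [0.0, -0.5, 0.3]
finger_gap: 0.0854
grasp_force: 0.0
n 7 slide [ 0.91   0.543 -0.745] ang [-0.     0.001  0.447] total [ 6.37  3.8  -5.22] [-0.    0.    3.13]
```

```bash
python3 -m jog '{"slide":[[0.9,0.54,-0.74],[0.9,0.54,-0.74],[0.9,0.54,-0.74],[0.9,0.54,-0.74],[0.9,0.54,-0.74],[0.9,0.54,-0.74],[0.9,0.54,-0.74],[0,0,0],[0,0,0]],"angular":[[0,0,0.45],[0,0,0.45],[0,0,0.45],[0,0,0.45],[0,0,0.45],[0,0,0.45],[0,0,0.45],[0,0,0],[0,0,0]]}'
python3 - <<'E'
from h import *
import pickle
c=cam("wrist"); pickle.dump(c,open("w1.pkl","wb"))
p=[.530,.222,.298]
f=lambda L:proj(c,np.r_[p[:2],0]+R.from_euler('z',p[2]).apply(np.array(L)/1e3))
q=f([(x,y,z) for x in(-80,80) for y in(-80,80) for z in(0,50)])
print(q.round(),q.min(0),q.max(0))
cv2.imwrite("pics/w1.png",crop(c["color"],120,25,400,300,800,600))
E
```

```text
clock: 3.65
position: [0.5277, 0.2201, 0.2005]
orientation: [-0.001, -0.143, 0.99, -0.0]
ft_force: [0.4, -1.0, 0.3]
finger_gap: 0.0858
grasp_force: 0.0
[[250. 113.]
 [239. 113.]
 [386. 111.]
 [398. 111.]
 [260. 238.]
 [252. 256.]
 [379. 236.]
 [388. 254.]] [238.65161513 110.82195273] [397.7556172  255.54370226]
```

View pics/w1.png

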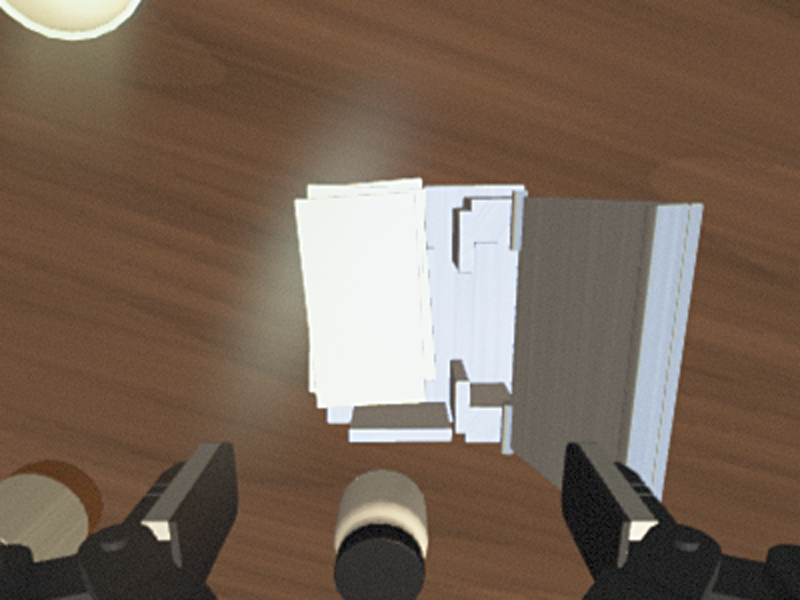

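```bash
python3 - <<'E'
from h import *
import pickle
c=pickle.load(open("w1.pkl","rb")); im=c["color"]
g=im[105:251,260:390].astype(float)
a=np.clip((g-170)*3,0,255).astype(np.uint8)   # bright range
b=g.astype(np.uint8)
z=[cv2.resize(k,(400,449),interpolation=cv2.INTER_LANCZOS4) for k in(a,b)]
cv2.imwrite("pics/z2.png",np.hstack(z)); print(400/130,449/146)
E
```

```text
3.076923076923077 3.0753424657534247
```

View pics/z2.png

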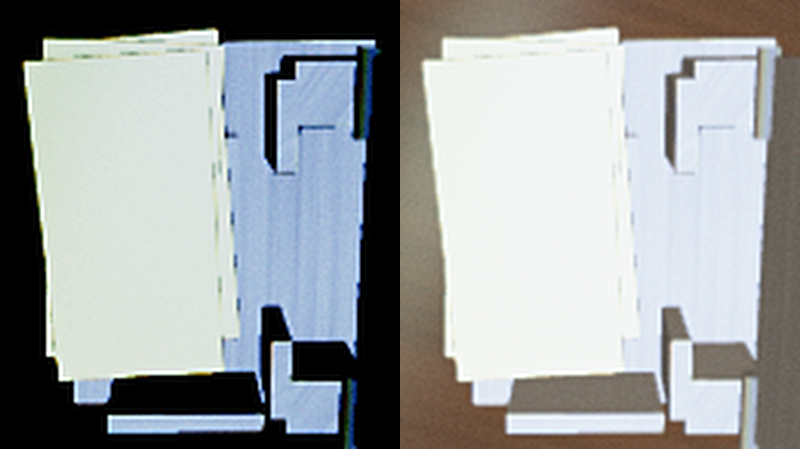

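```bash
cat > fit2.py <<'E'
from h import *
import pickle
from scipy.optimize import least_squares
c=pickle.load(open("w1.pkl","rb"))
pt=lambda q:np.array([260+(q[0]+.5)/3.077-.5,105+(q[1]+.5)/3.077-.5])
def P(p,L): return np.r_[p[:2],0]+R.from_euler('z',p[2]).apply(np.array(L)/1e3)
obs=[((375,40),(-75,74,6)),((107,414),(60,-30,48)),((264,414),(60,30,48)),((258,373),(60,30,6)),((74,404),(75,-48,6)),((272,342),(31,32,48)),((277,173),(-31,32,48)),((263,306),(31,32,6))]
def fit(obs,p0):
    r=least_squares(lambda p:np.concatenate([proj(c,P(p,L))[0]-pt(q) for q,L in obs]),p0,loss="soft_l1"); return r.x,r.fun.reshape(-1,2).round(1).tolist()
tr,res=fit(obs,[.53,.222,.29]); print("tray",tr,np.degrees(tr[2]),res)
def intray(x): 
    d=R.from_euler('z',-tr[2]).apply(np.r_[x[:2]-tr[:2],0]); return (d[:2]*1e3).round(1),np.degrees(x[2]-tr[2]).round(2)
o4=[((25,62),(-60,-32,38)),((62,380),(60,-32,38)),((223,372),(60,32,38))]
p4,res=fit(o4,tr); print("plate4 in tray mm,deg",intray(p4),res)
# other outermost corners, in tray coords at candidate heights
for n,q,z in(("a",(44,40),.032),("b",(217,30),.032),("c",(239,338),.032),("d",(50,355),.032)):
    w=ray(c,*pt(q),z); d=R.from_euler('z',-tr[2]).apply(np.r_[w[:2]-tr[:2],0]); print(n,(d*1e3).round(1))
# lid: free edge top/lip
np.save("tray.npy",tr)
E
python3 fit2.py
```

```text
tray [0.53103695 0.22293177 0.29561773] 16.937648077750556 [[1.1, -0.4], [-0.3, 0.5], [0.5, 0.0], [-0.6, -0.5], [-0.1, 0.5], [0.1, -0.1], [-0.3, 0.1], [-0.3, 0.1]]
plate4 in tray mm,deg (array([-11.1, -19.4]), np.float64(2.95)) [[-0.1, -0.7], [-0.7, 0.7], [1.0, 0.2]]
a [-75.8 -48.3   0. ]
b [-78.6  12.    0. ]
c [35.3 20.8  0. ]
d [ 41.7 -52.5   0. ]
```

```bash
cat >> h.py <<'E'
SY=.19991
Rs=R.from_euler('z',SY)*R.from_euler('y',-np.radians(32))
t_,Y_,n_=Rs.as_matrix().T
G=tool(-n_,Y_)
C5=np.array([.53242,-.1893,.10524])-.001*Y_
E
python3 - <<'E'
from h import *
goto([.38,0,.3],G,17); goto(C5+.09*n_,G)
print(n_,C5)
E
```

```text
n 17 slide [-0.348 -0.518  0.232] ang [ 0.057 -0.228 -0.036] total [-5.91 -8.8   3.95] [ 0.96 -3.88 -0.61]
n 17 slide [-0.098 -0.988 -0.046] ang [ 0.057 -0.228 -0.036] total [ -1.67 -16.79  -0.79] [ 0.96 -3.88 -0.61]
[-0.51936563 -0.10523196  0.8480481 ] [ 0.53261858 -0.19028008  0.10524   ]
```

```bash
python3 -m jog '{"slide":[[-0.66,-0.98,0.44],[-0.66,-0.98,0.44],[-0.66,-0.98,0.44],[-0.66,-0.98,0.44],[-0.66,-0.98,0.44],[-0.66,-0.98,0.44],[-0.66,-0.98,0.44],[-0.66,-0.98,0.44],[-0.66,-0.98,0.44],[0.1,-1,0],[0.1,-1,0],[0.1,-1,0]],"angular":[[0.06,-0.24,-0.04],[0.06,-0.24,-0.04],[0.06,-0.24,-0.04],[0.06,-0.24,-0.04],[0.06,-0.24,-0.04],[0.06,-0.24,-0.04],[0.06,-0.24,-0.04],[0.06,-0.24,-0.04],[0.06,-0.24,-0.04],[0.06,-0.24,-0.04],[0.06,-0.24,-0.04],[0.06,-0.24,-0.04]]}'
python3 -m jog '{"slide":[[0.1,-1,0],[0.1,-1,0],[0.1,-1,0],[0.1,-1,0],[0.1,-1,0],[0,0,0]],"angular":[[0.06,-0.24,-0.04],[0.06,-0.24,-0.04],[0.06,-0.24,-0.04],[0.06,-0.24,-0.04],[0,0,0],[0,0,0]]}'
python3 -c "
from h import *
goto(C5+.08*n_,G)"
```

```text
clock: 4.9
position: [0.3863, -0.0762, 0.301]
orientation: [0.207, -0.107, 0.972, 0.019]
ft_force: [0.5, 1.7, 0.1]
finger_gap: 0.0855
grasp_force: 0.0
clock: 5.5
position: [0.4108, -0.193, 0.3087]
orientation: [0.264, -0.085, 0.96, 0.025]
ft_force: [-0.3, 0.2, -1.0]
finger_gap: 0.0856
grasp_force: 0.0
n 6 slide [ 0.535 -0.038 -0.904] ang [ 0.002 -0.025  0.026] total [ 3.21 -0.23 -5.42] [ 0.01 -0.15  0.16]
```

```bash
python3 -m jog '{"slide":[[0.535,-0.04,-0.9],[0.535,-0.04,-0.9],[0.535,-0.04,-0.9],[0.535,-0.04,-0.9],[0.535,-0.04,-0.9],[0.535,-0.04,-0.9],[0,0,0],[0,0,0]],"angular":[[0,-0.025,0.025],[0,-0.025,0.025],[0,-0.025,0.025],[0,-0.025,0.025],[0,-0.025,0.025],[0,-0.025,0.025],[0,0,0],[0,0,0]]}'
python3 - <<'E'
from h import *
c=cam("wrist"); im=c["color"].copy()
q=proj(c,[C5+t_*a+Y_*b for a,b in((.06,-.032),(.06,.032),(-.06,.032),(-.06,-.032))]); print(q.round(1))
z=crop(im,160,60,320,240,800,600)
for u,v in q: cv2.drawMarker(z,(int((u-160+.5)*2.5),int((v-60+.5)*2.5)),(0,0,255),cv2.MARKER_CROSS,14,1)
cv2.imwrite("pics/w2.png",z)
goto(C5+.08*n_,G)
E
```

```text
clock: 6.3
position: [0.505, -0.1858, 0.1864]
orientation: [0.261, -0.086, 0.961, 0.025]
ft_force: [0.3, -0.4, -0.4]
finger_gap: 0.0852
grasp_force: 0.0
[[272.8 251.2]
 [344.4 250.2]
 [345.1 109. ]
 [263.2 110.7]]
n 1 slide [-0.558 -0.501 -0.549] ang [ 0.026 -0.195  0.146] total [-0.56 -0.5  -0.55] [ 0.03 -0.19  0.15]
```

View pics/w2.png

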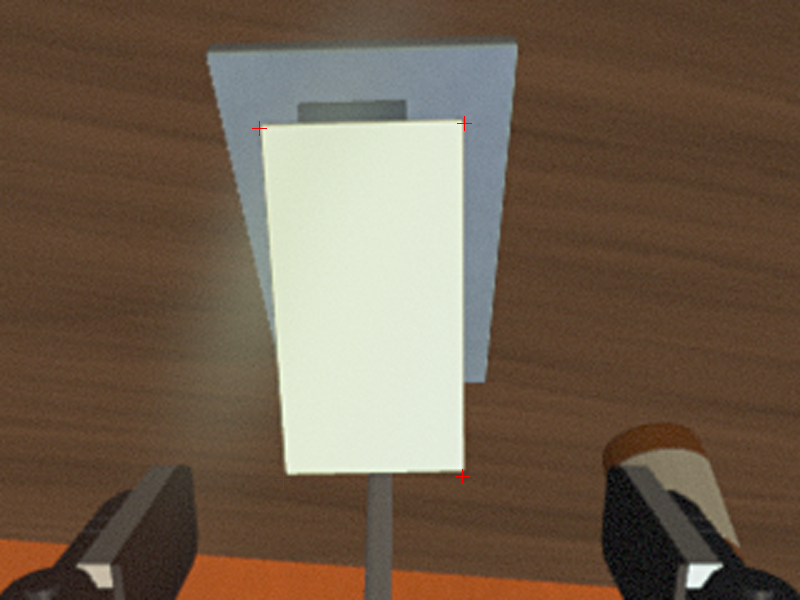

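```bash
python3 -m jog '{"slide":[[-0.28,-0.25,-0.27],[-0.28,-0.25,-0.27],[0,0,0],[0,0,0],[0,0,0]],"angular":[[0.01,-0.1,0.07],[0.01,-0.1,0.07],[0,0,0],[0,0,0],[0,0,0]]}'
python3 -c "
from h import *
goto(C5+.02*n_,G);goto(C5-.016*n_,G)"
```

```text
clock: 6.85
position: [0.5049, -0.1891, 0.1854]
orientation: [0.26, -0.085, 0.962, 0.024]
ft_force: [0.1, 0.2, 0.9]
finger_gap: 0.0857
grasp_force: 0.0
n 3 slide [ 0.232 -0.044 -0.843] ang [ 0.008 -0.072  0.053] total [ 0.69 -0.13 -2.53] [ 0.03 -0.22  0.16]
n 4 slide [ 0.361  0.005 -0.938] ang [ 0.006 -0.054  0.04 ] total [ 1.44  0.02 -3.75] [ 0.03 -0.22  0.16]
```

```bash
python3 -c "
from h import *
s=bot.sense();print(s['joint_pos'],s['joint_vel'],s['position'])"
```

```text
[-0.78268826  0.20213978  1.8701609   0.58920664  0.84035248 -2.87976419] [ 0.00087523  0.00323511  0.00051574 -0.00084958 -0.00023729  0.00016044] [ 0.50485802 -0.18905446  0.18544841]
```

```bash
python3 -m jog '{"slide":[[0.23,-0.05,-0.84],[0.23,-0.05,-0.84],[0.23,-0.05,-0.84],[0,0,0],[0,0,0]],"angular":[[0,0,0],[0,0,0],[0,0,0],[0,0,0],[0,0,0]]}'
python3 -c "
from h import *
goto(C5+.02*n_,G);goto(C5-.016*n_,G)
print(bot.sense()['joint_pos'])"
```

```text
clock: 7.35
position: [0.5313, -0.1867, 0.132]
orientation: [0.249, -0.079, 0.965, 0.022]
ft_force: [-0.0, 0.2, -0.2]
finger_gap: 0.0852
grasp_force: 0.0
n 1 slide [-0.362 -0.229 -0.391] ang [ 0.046 -0.372  0.255] total [-0.36 -0.23 -0.39] [ 0.05 -0.37  0.25]
n 2 slide [ 0.193 -0.039 -0.806] ang [ 0.023 -0.186  0.127] total [ 0.39 -0.08 -1.61] [ 0.05 -0.37  0.25]
[-0.72563777  0.32928109  1.85708781  0.61219864  0.71900259 -2.87980473]
```

```bash
cat >> h.py <<'E'
R2=R.from_euler('z',SY)*R.from_euler('y',-np.radians(26))
n2=R2.as_matrix()[:,2]; G2=tool(-n2,Y_)
E
python3 -c "
from h import *
goto(C5+.02*n2,G2);goto(C5-.017*n2,G2)"
```

```text
n 1 slide [-0.291 -0.214 -0.35 ] ang [-0.09   0.365  0.256] total [-0.29 -0.21 -0.35] [-0.09  0.37  0.26]
n 2 slide [ 0.173 -0.043 -0.84 ] ang [-0.045  0.183  0.128] total [ 0.35 -0.09 -1.68] [-0.09  0.37  0.26]
```

```bash
python3 -m jog '{"slide":[[0,0,0],[0,0,0],[-0.29,-0.21,-0.2],[0,0,0],[0,0,0]],"angular":[[-0.04,0.18,0.05],[-0.05,0.19,0.06],[0,0,0.15],[0,0,0],[0,0,0]]}'
python3 -c "
from h import *
goto(C5+.02*n2,G2);goto(C5-.017*n2,G2)
print(bot.sense()['joint_pos'])"
```

```text
clock: 7.85
position: [0.5241, -0.1923, 0.1276]
orientation: [0.224, -0.097, 0.97, 0.022]
ft_force: [0.1, -1.7, 0.8]
finger_gap: 0.0856
grasp_force: 0.0
n 1 slide [-0.004  0.012 -0.173] ang [0.01  0.003 0.008] total [-0.    0.01 -0.17] [0.01 0.   0.01]
n 2 slide [ 0.316  0.071 -0.752] ang [0.005 0.002 0.004] total [ 0.63  0.14 -1.5 ] [0.01 0.   0.01]
[-0.72904562  0.34080503  1.83435092  0.53602209  0.75556794 -2.85505183]
```

Now in control. Descend and close.

```bash
python3 -m jog '{"slide":[[0.21,0.05,-0.5],[0.21,0.05,-0.5],[0.21,0.05,-0.5],[0,0,0],[0,0,0]],"angular":[[0,0,0],[0,0,0],[0,0,0],[0,0,0],[0,0,0]]}'
python3 -c "
from h import *
goto(C5-.017*n2,G2)
print(bot.sense()['joint_pos'])"
```

```text
clock: 8.35
position: [0.5409, -0.1873, 0.0896]
orientation: [0.222, -0.097, 0.97, 0.022]
ft_force: [0.6, 0.2, 0.1]
finger_gap: 0.0854
grasp_force: 0.0
n 1 slide [-0.041 -0.059  0.015] ang [ 0.005 -0.026  0.005] total [-0.04 -0.06  0.02] [ 0.   -0.03  0.01]
[-0.69582508  0.42792326  1.8260257   0.57258877  0.67711965 -2.87963802]
```

```bash
python3 -m jog '{"slide":[[0,0,0],[0,0,0],[0,0,0],[0,0,0],[0,0,0],[0,0,0]],"angular":[[0,0,0],[0,0,0],[0,0,0],[0,0,0],[0,0,0],[0,0,0]]}' 1 40
python3 -c "
from h import *
c=cam('side');cv2.imwrite('pics/s2.png',crop(c['color'],290,60,160,150,640,600))"
```

```text
clock: 8.95
position: [0.5409, -0.1879, 0.0908]
orientation: [0.223, -0.097, 0.97, 0.021]
ft_force: [-3.9, 0.7, 5.5]
finger_gap: 0.063
grasp_force: 43.6
```

View pics/s2.png

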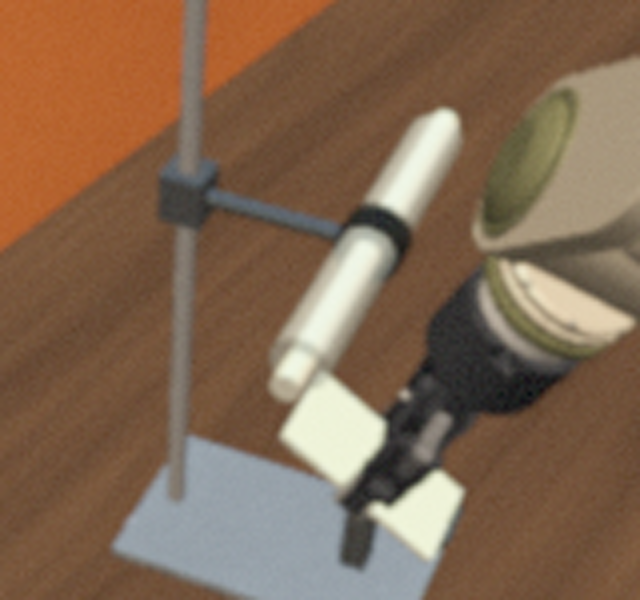

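```bash
python3 -m jog '{"slide":[[-0.3,-0.06,0.5],[-0.3,-0.06,0.5],[-0.4,-0.08,0.5],[-0.7,-0.14,0.4],[-0.9,-0.18,0.2],[-0.9,-0.18,0.2],[-0.9,-0.18,0.2],[-0.9,0,0.2],[0,0,0],[0,0,0]],"angular":[[0,0,0],[0,0,0],[0,0,0],[0,0,0],[0,0,0],[0,0,0],[0,0,0],[0,0,0],[0,0,0],[0,0,0]]}'
python3 -c "
from h import *
tr=np.load('tray.npy')
# level plate: rotate by inverse of 32deg about Y, then yaw tray
Rr=R.from_euler('z',tr[2])*R.from_euler('y',np.radians(6)); z=-Rr.as_matrix()[:,2]; y=Rr.as_matrix()[:,1]
T=tool(z,y)
goto([.38,.02,.25],T,20);print(bot.sense()['joint_pos'])"
```

```text
clock: 10.0
position: [0.4284, -0.1959, 0.1736]
orientation: [0.203, -0.083, 0.975, 0.016]
ft_force: [0.2, 0.4, -1.7]
finger_gap: 0.0627
grasp_force: 44.9
n 20 slide [-0.097  0.432  0.153] ang [-0.042  0.18   0.044] total [-1.94  8.63  3.06] [-0.84  3.6   0.88]
[-0.87746696  0.1061813   1.98084007  0.4590011   0.89198474 -2.8797703 ]
```

```bash
cat >> h.py <<'E'
tr=np.load('tray.npy'); Rt=R.from_euler('z',tr[2])
Rg=rot([.2225,-.097,.970,.0215]); Rrel=Rg.inv()*Rs; prel=Rg.inv().apply(C5-.006*n_-np.array([.5409,-.1879,.0906]))
def W(x,y,z): return np.r_[tr[:2],0]+Rt.apply(np.array([x,y,z])/1e3)
def place(x,y,z,n=None,yaw=0):
    "plate5 underside centre at tray x,y,z mm"
    T=Rt*R.from_euler('z',yaw)*Rrel.inv(); goto(W(x,y,z)-T.apply(prel),T,n)
E
python3 -c "
from h import *
print(prel); place(-14,-17,150); s=bot.sense(); place(-14,-17,60)"
```

```text
[ 0.00070734 -0.00070695 -0.0109532 ]
n 16 slide [ 0.234  0.997 -0.086] ang [-0.053  0.226  0.055] total [ 3.74 15.96 -1.38] [-0.85  3.62  0.88]
n 16 slide [ 0.234  0.997 -0.311] ang [-0.053  0.226  0.055] total [ 3.74 15.96 -4.98] [-0.85  3.62  0.88]
```

```bash
python3 -m jog '{"slide":[[-0.2,1,0.4],[-0.2,1,0.4],[-0.2,1,0.4],[-0.2,1,0.4],[-0.2,1,0.4],[-0.2,1,0.4],[-0.2,1,0.4],[-0.2,1,0.4],[0.6,1,-0.5],[0.6,1,-0.5],[0.6,1,-0.5],[0.6,1,-0.5]],"angular":[[-0.05,0.22,0.05],[-0.05,0.22,0.05],[-0.05,0.22,0.05],[-0.05,0.22,0.05],[-0.05,0.22,0.05],[-0.05,0.22,0.05],[-0.05,0.22,0.05],[-0.05,0.22,0.05],[-0.05,0.22,0.05],[-0.05,0.22,0.05],[-0.05,0.22,0.05],[-0.05,0.22,0.05]]}'
python3 -m jog '{"slide":[[0.6,1,-0.5],[0.6,1,-0.5],[0.6,1,-0.5],[0.6,0.8,-0.5],[0,0,0],[0,0,0]],"angular":[[-0.05,0.22,0.05],[-0.05,0.22,0.05],[-0.05,0.22,0.05],[-0.05,0.22,0.05],[0,0,0],[0,0,0]]}'
python3 -c "
from h import *
place(-14,-17,80)"
```

```text
clock: 11.2
position: [0.4491, 0.1062, 0.2023]
orientation: [0.016, -0.128, 0.992, -0.001]
ft_force: [0.1, -1.3, -0.7]
finger_gap: 0.0629
grasp_force: 44.9
clock: 11.8
position: [0.5081, 0.1999, 0.1523]
orientation: [-0.047, -0.142, 0.989, -0.006]
ft_force: [0.0, -0.2, -0.5]
finger_gap: 0.0627
grasp_force: 44.9
n 4 slide [ 0.139  0.032 -0.833] ang [-0.01   0.021  0.019] total [ 0.56  0.13 -3.33] [-0.04  0.08  0.08]
```

```bash
python3 -m jog '{"slide":[[0.14,0.03,-0.83],[0.14,0.03,-0.83],[0.14,0.03,-0.83],[0.14,0.03,-0.83],[0,0,-0.5],[0,0,-0.4],[0,0,0],[0,0,0],[0,0,0]],"angular":[[-0.01,0.02,0.02],[-0.01,0.02,0.02],[-0.01,0.02,0.02],[-0.01,0.02,0.02],[0,0,0],[0,0,0],[0,0,0],[0,0,0],[0,0,0]]}'
python3 -c "
from h import *
place(-14,-17,44)
c=cam('side');cv2.imwrite('pics/s3.png',crop(c['color'],200,230,160,150,640,600))"
```

```text
clock: 12.7
position: [0.5226, 0.2024, 0.049]
orientation: [-0.051, -0.147, 0.988, -0.009]
ft_force: [0.3, 0.4, -0.6]
finger_gap: 0.0627
grasp_force: 44.9
n 1 slide [-0.026  0.027 -0.639] ang [-0.004  0.027  0.004] total [-0.03  0.03 -0.64] [-0.    0.03  0.  ]
```

View pics/s3.png

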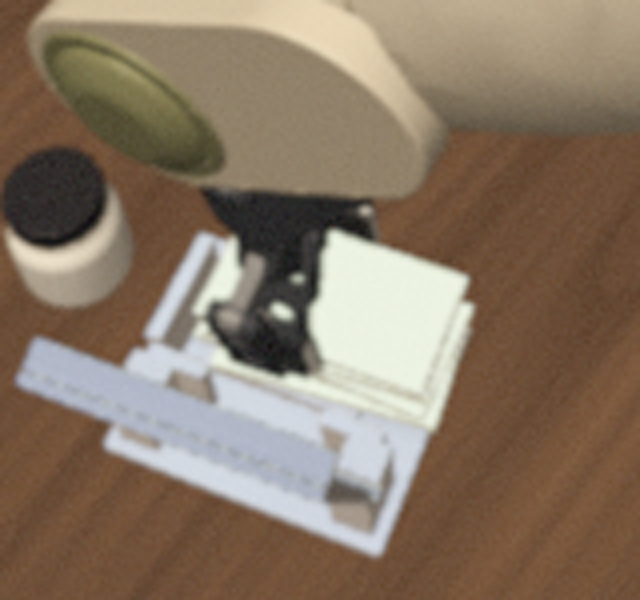

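```bash
python3 -m jog '{"slide":[[0,0.02,-0.24],[0,0,-0.24],[0,0,-0.1],[0,0,0],[0,0,0]],"angular":[[0,0.03,0],[0,0,0],[0,0,0],[0,0,0],[0,0,0]]}'
python3 -m jog '{"slide":[[0,0,-0.08],[0,0,0]],"angular":[[0,0,0],[0,0,0]]}'
python3 -m jog '{"slide":[[0,0,-0.08],[0,0,0]],"angular":[[0,0,0],[0,0,0]]}'
python3 -c "
from h import *
place(-14,-17,38)"
```

```text
clock: 13.25
position: [0.5222, 0.2029, 0.0335]
orientation: [-0.054, -0.147, 0.988, -0.008]
ft_force: [-1.4, 1.0, -0.3]
finger_gap: 0.0627
grasp_force: 44.9
clock: 13.45
position: [0.5221, 0.2029, 0.0314]
orientation: [-0.054, -0.147, 0.988, -0.008]
ft_force: [-0.3, -0.0, -0.4]
finger_gap: 0.063
grasp_force: 44.9
clock: 13.65
position: [0.5224, 0.2029, 0.0305]
orientation: [-0.054, -0.147, 0.988, -0.009]
ft_force: [-2.9, 0.1, 8.2]
finger_gap: 0.0628
grasp_force: 47.7
n 1 slide [-0.02   0.008 -0.137] ang [-0.001 -0.01   0.003] total [-0.02  0.01 -0.14] [-0.   -0.01  0.  ]
```

```bash
python3 -m jog '{"slide":[[0,0,0],[0,0,0],[0,0,0],[0,0,0],[0,0,0]],"angular":[[0,0,0],[0,0,0],[0,0,0],[0,0,0],[0,0,0]]}' 0 40
python3 -c "
from h import *
T=down(tr[2]+np.pi); goto(W(-14,-17,80),T); goto(W(-130,-17,70),T)"
```

```text
clock: 14.15
position: [0.5221, 0.2029, 0.0295]
orientation: [-0.054, -0.147, 0.988, -0.008]
ft_force: [0.3, 1.0, 0.4]
finger_gap: 0.0853
grasp_force: 0.0
n 3 slide [ 0.006 -0.004  0.674] ang [ 0.078 -0.25   0.002] total [ 0.02 -0.01  2.02] [ 0.23 -0.75  0.  ]
n 5 slide [-0.884 -0.273  0.324] ang [ 0.047 -0.15   0.001] total [-4.42 -1.36  1.62] [ 0.23 -0.75  0.  ]
```

```bash
python3 -m jog '{"slide":[[0,0,0.5],[0,0,0.5],[0,0,0.7],[0,0,0.7],[0,0,0],[0,0,0]],"angular":[[0,0,0],[0,0,0],[0.12,-0.37,0],[0.12,-0.37,0],[0,0,0],[0,0,0]]}'
python3 - <<'E'
from h import *
T=down(tr[2]+np.pi); goto(W(-14,-95,75),T); goto(W(-14,-95,10),T)
c=cam("top"); cv2.imwrite("pics/t3.png",c["color"])
E
```

```text
clock: 14.75
position: [0.5223, 0.2029, 0.0902]
orientation: [-0.0, -0.147, 0.989, 0.0]
ft_force: [-0.4, -0.5, -1.4]
finger_gap: 0.0855
grasp_force: 0.0
n 3 slide [ 0.307 -0.998 -0.203] ang [-0.002 -0.003  0.002] total [ 0.92 -3.   -0.61] [-0.   -0.01  0.  ]
n 4 slide [ 0.23  -0.749 -0.802] ang [-0.001 -0.002  0.001] total [ 0.92 -3.   -3.21] [-0.   -0.01  0.  ]
```

```bash
python3 -m jog '{"slide":[[0.31,-1,0],[0.31,-1,0],[0.31,-1,0],[0,0,-0.8],[0,0,-0.8],[0,0,-0.8],[0,0,-0.76],[0,0,0],[0,0,0]],"angular":[[0,0,0],[0,0,0],[0,0,0],[0,0,0],[0,0,0],[0,0,0],[0,0,0],[0,0,0],[0,0,0]]}' 1 40
python3 - <<'E'
from h import *
s=bot.sense()["position"]; print("tray mm",(Rt.inv().apply(s-np.r_[tr[:2],0])*1e3).round(1))
E
```

```text
clock: 15.7
position: [0.5455, 0.1279, 0.0104]
orientation: [-0.001, -0.147, 0.989, 0.001]
ft_force: [-0.2, -0.1, 0.8]
finger_gap: 0.0
grasp_force: 0.0
tray mm [-13.9 -95.2  10.4]
```

```bash
python3 -m jog '{"slide":[[-0.12,0.38,0],[-0.12,0.38,0],[-0.12,0.38,0],[-0.06,0.19,0],[-0.06,0.19,0],[-0.06,0.19,0],[-0.06,0.19,0],[-0.06,0.19,0],[0,0,0]],"angular":[[0,0,0],[0,0,0],[0,0,0],[0,0,0],[0,0,0],[0,0,0],[0,0,0],[0,0,0],[0,0,0]]}'
cat >> h.py <<'E'
def st():
    s=bot.sense(); print("tray mm",(Rt.inv().apply(s["position"]-np.r_[tr[:2],0])*1e3).round(1),"F",Rt.inv().apply(s["ft_force"]).round(1))
E
python3 -c "from h import *;st()"
python3 -m jog '{"slide":[[-0.04,0.11,0],[-0.04,0.11,0],[0,0,0]],"angular":[[0,0,0],[0,0,0],[0,0,0]]}'
python3 -c "from h import *;st()"
```

```text
clock: 16.6
position: [0.5314, 0.1732, 0.0109]
orientation: [0.0, -0.148, 0.989, -0.005]
ft_force: [7.6, -48.9, 1.1]
finger_gap: 0.0
grasp_force: 24.5
tray mm [-14.1 -47.7  10.9] F [ -7.  -49.    1.1]
clock: 16.9
position: [0.5314, 0.1734, 0.0111]
orientation: [0.001, -0.147, 0.989, -0.009]
ft_force: [15.4, -83.4, -0.3]
finger_gap: -0.0003
grasp_force: 41.7
tray mm [-14.1 -47.5  11.1] F [ -9.6 -84.3  -0.3]
```

```bash
python3 -m jog '{"slide":[[0.06,-0.19,0],[0.29,-0.95,0],[-0.95,-0.29,0],[-0.95,-0.29,0],[-0.95,-0.29,0],[-0.95,-0.29,0],[-0.29,0.95,0],[-0.29,0.95,0],[-0.23,0.76,0],[0,0,0]],"angular":[[0,0,0],[0,0,0],[0,0,0],[0,0,0],[0,0,0],[0,0,0],[0,0,0],[0,0,0],[0,0,0],[0,0,0]]}' 
python3 -c "from h import *;st();goto(W(-112,0,9),down(tr[2]+np.pi))"
```

```text
clock: 17.9
position: [0.4195, 0.1962, 0.0105]
orientation: [-0.001, -0.148, 0.989, 0.001]
ft_force: [-0.3, 1.2, 0.6]
finger_gap: -0.0001
grasp_force: 0.0
tray mm [-114.5    7.    10.5] F [0.  1.2 0.6]
n 1 slide [ 0.175 -0.238 -0.06 ] ang [-0.008 -0.013 -0.012] total [ 0.17 -0.24 -0.06] [-0.01 -0.01 -0.01]
```

```bash
python3 -m jog '{"slide":[[0.17,-0.24,-0.06],[0,0,0],[0,0,0],[0.38,0.12,0],[0.38,0.12,0],[0.19,0.06,0],[0.19,0.06,0],[0.19,0.06,0],[0,0,0]],"angular":[[0,0,-0.01],[0,0,0],[0,0,0],[0,0,0],[0,0,0],[0,0,0],[0,0,0],[0,0,0],[0,0,0]]}' 0.6
python3 -c "from h import *;st()"
python3 -m jog '{"slide":[[0.11,0.035,0],[0.11,0.035,0],[0,0,0]],"angular":[[0,0,0],[0,0,0],[0,0,0]]}'
python3 -c "from h import *;st()"
```

```text
clock: 18.8
position: [0.4583, 0.1993, 0.0089]
orientation: [-0.0, -0.146, 0.989, 0.001]
ft_force: [-0.2, 0.3, -0.1]
finger_gap: 0.0343
grasp_force: 0.0
tray mm [-76.4  -1.5   8.9] F [-0.2  0.3 -0.1]
clock: 19.1
position: [0.4631, 0.2009, 0.0089]
orientation: [-0.001, -0.146, 0.989, 0.0]
ft_force: [-2.9, -1.1, 0.7]
finger_gap: 0.0341
grasp_force: 1.5
tray mm [-71.4  -1.3   8.9] F [-3.1 -0.2  0.7]
```

```bash
for i in 1 2; do python3 -m jog '{"slide":[[0.075,0.023,0],[0,0,0]],"angular":[[0,0,0],[0,0,0]]}' >/dev/null; python3 -c "from h import *;st()"; done
```

```text
tray mm [-70.2  -1.3   8.8] F [-6.7  0.1  3.2]
tray mm [-70.3  -1.2   8.5] F [-16.7  -0.6   8.9]
```

```bash
python3 -m jog '{"slide":[[-0.3,-0.09,0],[-0.8,-0.24,0.05],[0.29,-0.95,0],[0.29,-0.95,0],[0.29,-0.95,0],[0.95,0.29,0],[0.95,0.29,0],[0.95,0.29,0],[0.95,0.29,0],[0,0,0]],"angular":[[0,0,0],[0,0,0],[0,0,0],[0,0,0],[0,0,0],[0,0,0],[0,0,0],[0,0,0],[0,0,0],[0,0,0]]}' 1
python3 -c "from h import *;st();goto(W(0,-56,10),down(tr[2]+np.pi))"
```

```text
clock: 20.5
position: [0.5591, 0.152, 0.0106]
orientation: [0.002, -0.146, 0.989, 0.0]
ft_force: [-0.4, -0.9, 0.4]
finger_gap: 0.0001
grasp_force: 0.0
tray mm [  6.2 -76.   10.6] F [-0.6 -0.7  0.4]
n 1 slide [-0.469  0.695 -0.026] ang [-0.009  0.021  0.013] total [-0.47  0.7  -0.03] [-0.01  0.02  0.01]
```

```bash
python3 -m jog '{"slide":[[-0.23,0.35,0],[-0.24,0.35,0],[-0.03,0.11,0],[-0.03,0.11,0],[0,0,0]],"angular":[[0,0.02,0.01],[0,0,0],[0,0,0],[0,0,0],[0,0,0]]}'; python3 -c "from h import *;st()"
for i in 1 2; do python3 -m jog '{"slide":[[-0.02,0.07,0],[0,0,0]],"angular":[[0,0,0],[0,0,0]]}' >/dev/null; python3 -c "from h import *;st()"; done
```

```text
clock: 21.0
position: [0.5429, 0.1748, 0.0104]
orientation: [-0.002, -0.147, 0.989, 0.001]
ft_force: [0.5, 0.1, -0.2]
finger_gap: -0.0002
grasp_force: 0.0
tray mm [ -2.6 -49.5  10.4] F [ 0.5 -0.1 -0.2]
tray mm [ -2.5 -48.3  10.4] F [-0.6 -0.8  0.9]
tray mm [ -2.4 -47.9  10.4] F [ -2.2 -11.7   1.9]
```

```bash
python3 -m jog '{"slide":[[0.06,-0.19,0],[0.29,-0.95,0.3],[-0.5,-0.4,0.95],[-0.5,-0.15,0.95],[-0.5,-0.1,0.95],[-0.5,0,0.95],[0,0,0.95],[0,0,0],[0,0,0]],"angular":[[0,0,0],[0,0,0],[0,0,0],[0,0,0],[0,0,0],[0,0,0],[0,0,0],[0,0,0],[0,0,0]]}'
python3 - <<'E'
from h import *
import pickle
st(); c=cam("wrist"); pickle.dump(c,open("w3.pkl","wb"))
f=lambda x,y,z:proj(c,W(x,y,z))[0]
q=np.array([f(x,y,z) for x in(-80,70) for y in(-50,75) for z in(0,48)]); o=np.floor(q.min(0)).astype(int); o=np.maximum(o,0); e=np.ceil(q.max(0)).astype(int); wh=e-o; sc=min(800/wh[0],600/wh[1]); print(o,wh,sc)
im=c["color"][o[1]:e[1],o[0]:e[0]].astype(float); im=np.clip((im-100)*1.6,0,255).astype(np.uint8)
z=cv2.resize(im,None,fx=sc,fy=sc,interpolation=cv2.INTER_CUBIC)[:600,:800]
for x,y in((-60,-32),(-60,32),(60,32),(60,-32)):
    u=(f(x,y,44)-o+.5)*sc; print(x,y,u.round()); cv2.drawMarker(z,tuple(int(k) for k in u),(0,0,255),cv2.MARKER_CROSS,14,1)
cv2.imwrite("pics/w3.png",z)
E
```

```text
clock: 22.3
position: [0.5009, 0.1333, 0.1364]
orientation: [-0.002, -0.147, 0.989, 0.001]
ft_force: [0.5, 0.5, -1.0]
finger_gap: 0.0001
grasp_force: 0.0
tray mm [-54.9 -77.  136.4] F [ 0.6  0.4 -1. ]
[341 165] [156 158] 3.7974683544303796
-60 -32 [107. 123.]
-60 32 [382. 123.]
60 32 [326. 558.]
60 -32 [ 84. 559.]
```

View pics/w3.png

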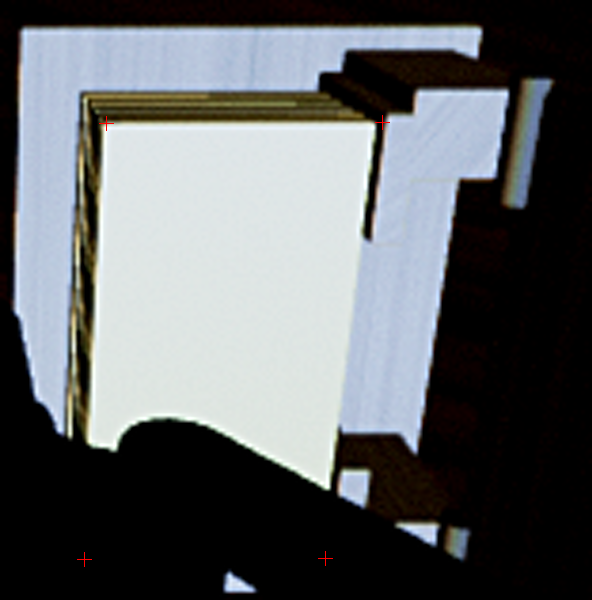

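```bash
python3 - <<'E'
from h import *
import pickle
c=pickle.load(open("w3.pkl","rb"));o=np.array([341,165])
for L in((-60,-32,14),(-60,-32,20),(-60,-32,44),(20,-32,14),(20,-32,20),(20,-32,44),(-60,32,44),(-31,32,48),(0,32,44)): print(L,((proj(c,W(*L))[0]-o+.5)*3.797).round())
T=down(tr[2]+np.pi)
goto(W(0,100,190),T)
E
```

```text
(-60, -32, 14) [86. 91.]
(-60, -32, 20) [90. 97.]
(-60, -32, 44) [107. 123.]
(20, -32, 14) [ 74. 367.]
(20, -32, 20) [ 77. 378.]
(20, -32, 44) [ 91. 426.]
(-60, 32, 44) [382. 123.]
(-31, 32, 48) [374. 245.]
(0, 32, 44) [352. 355.]
n 8 slide [0.006 0.927 0.271] ang [-0.001 -0.005  0.001] total [0.05 7.41 2.17] [-0.01 -0.04  0.  ]
```

```bash
python3 - <<'E'
from h import *
import pickle
c=pickle.load(open("w1.pkl","rb"))
for th in np.arange(1.5,2.11,.1):
    p=lambda x,r,m:((proj(c,W(x,62-r*np.cos(th)-m*np.sin(th),52+r*np.sin(th)-m*np.cos(th)))[0]-[120,25]+.5)*2).round()
    print(round(th,2),p(-70,100,0),p(-70,106,14),p(70,106,14))
T=down(tr[2]+np.pi); goto(W(0,40,195),T);goto(W(0,150,195),T)
E
```

```text
1.5 [564. 205.] [524. 206.] [504. 570.]
1.6 [594. 205.] [558. 206.] [532. 572.]
1.7 [623. 204.] [592. 206.] [559. 573.]
1.8 [651. 204.] [624. 205.] [586. 572.]
1.9 [675. 203.] [655. 205.] [612. 569.]
2.0 [697. 203.] [683. 204.] [635. 564.]
2.1 [715. 202.] [708. 204.] [656. 558.]
n 6 slide [0.125 0.853 0.395] ang [-0.001 -0.006  0.001] total [0.75 5.12 2.37] [-0.01 -0.04  0.  ]
n 10 slide [-0.053  0.933  0.237] ang [-0.001 -0.004  0.   ] total [-0.53  9.33  2.37] [-0.01 -0.04  0.  ]
```

```bash
python3 -m jog '{"slide":[[0.1,0.5,0.8],[0.1,0.6,0.8],[0.1,0.8,0.8],[0,1,0],[0,1,0],[-0.1,1,0],[-0.1,1,0],[-0.1,1,0],[-0.1,1,0],[-0.2,1,0],[-0.2,0.5,0],[0,0,0]],"angular":[[0,0,0],[0,0,0],[0,0,0],[0,0,0],[0,0,0],[0,0,0],[0,0,0],[0,0,0],[0,0,0],[0,0,0],[0,0,0],[0,0,0]]}'
python3 -c "
from h import *
st(); T=down(tr[2]+np.pi); goto(W(0,150,130),T); goto(W(0,83,140),T)
P=[(83,142),(59.5,140.5),(37,133),(17.6,119.9),(2,102),(-8.4,81),(-13,58)]
for a,b in zip(P,P[1:]): print(b,((W(0,*b)-W(0,*a))/.025).round(2))"
```

```text
clock: 23.55
position: [0.4875, 0.3692, 0.1953]
orientation: [-0.003, -0.148, 0.989, 0.001]
ft_force: [0.0, -0.9, -0.3]
finger_gap: 0.0001
grasp_force: 0.0
tray mm [  1.  152.6 195.3] F [-0.2 -0.8 -0.3]
n 3 slide [-0.002 -0.037 -0.871] ang [-0.    -0.014 -0.003] total [-0.01 -0.11 -2.61] [-0.   -0.04 -0.01]
n 3 slide [ 0.258 -0.891 -0.738] ang [-0.    -0.014 -0.003] total [ 0.77 -2.67 -2.21] [-0.   -0.04 -0.01]
(59.5, 140.5) [ 0.27 -0.9  -0.06]
(37, 133) [ 0.26 -0.86 -0.3 ]
(17.6, 119.9) [ 0.23 -0.74 -0.52]
(2, 102) [ 0.18 -0.6  -0.72]
(-8.4, 81) [ 0.12 -0.4  -0.84]
(-13, 58) [ 0.05 -0.18 -0.92]
```

```bash
python3 -m jog '{"slide":[[0,-0.04,-0.75],[0,-0.04,-0.75],[0,-0.04,-0.7],[0.13,-0.43,0],[0.13,-0.43,0],[0.13,-0.43,0],[0.13,-0.43,0],[0.13,-0.43,0],[0.13,-0.43,0],[0,0,0]],"angular":[[0,-0.04,0],[0,0,0],[0,0,0],[0,0,0],[0,0,0],[0,0,0],[0,0,0],[0,0,0],[0,0,0],[0,0,0]]}'
python3 -c "from h import *;st();goto(W(0,59.5,140.5),down(tr[2]+np.pi),2)"
```

```text
clock: 24.55
position: [0.5086, 0.2991, 0.1419]
orientation: [0.001, -0.146, 0.989, 0.0]
ft_force: [-0.2, -0.3, 0.0]
finger_gap: 0.0002
grasp_force: 0.0
tray mm [  0.7  79.5 141.9] F [-0.3 -0.2  0. ]
n 2 slide [ 0.102 -0.386 -0.028] ang [-0.002  0.007  0.008] total [ 0.2  -0.77 -0.06] [-0.    0.01  0.02]
```

```bash
python3 -m jog '{"slide":[[0.1,-0.39,-0.03],[0.1,-0.39,-0.03],[0.13,-0.43,-0.15],[0.13,-0.43,-0.15],[0.115,-0.37,-0.26],[0.115,-0.37,-0.26]],"angular":[[0,0,0],[0,0,0],[0,0,0],[0,0,0],[0,0,0],[0,0,0]]}'
python3 -c "
from h import *
st(); goto(W(0,2,102),down(tr[2]+np.pi),2)
c=cam('top');cv2.imwrite('pics/t4.png',crop(c['color'],160,150,160,120,640,480))"
```

```text
clock: 25.15
position: [0.5254, 0.2403, 0.1189]
orientation: [0.001, -0.147, 0.989, 0.0]
ft_force: [-0.5, 0.7, 0.4]
finger_gap: 0.0005
grasp_force: 0.7
tray mm [ -0.4  18.2 118.9] F [-0.2  0.9  0.4]
n 2 slide [ 0.102 -0.308 -0.338] ang [-0.002  0.004  0.003] total [ 0.2  -0.62 -0.68] [-0.    0.01  0.01]
```

View pics/t4.png

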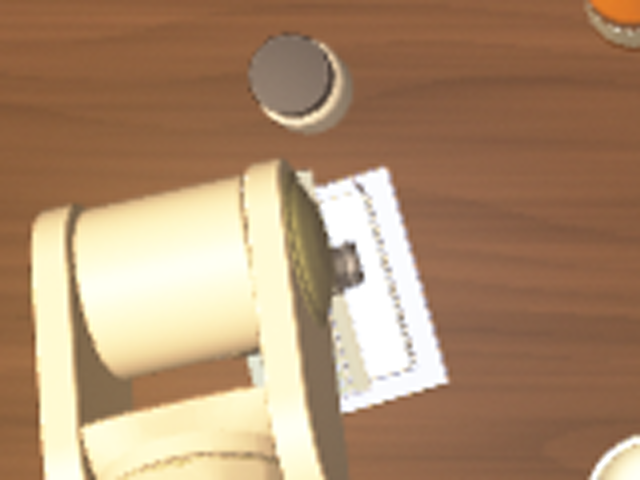

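```bash
python3 -m jog '{"slide":[[0.1,-0.31,-0.34],[0.1,-0.31,-0.34],[0.06,-0.2,-0.42],[0.06,-0.2,-0.42],[0.03,-0.09,-0.4],[0,0,0]],"angular":[[0,0,0],[0,0,0],[0,0,0],[0,0,0],[0,0,0],[0,0,0]]}'
python3 -c "from h import *;st();goto(W(0,-13,58),down(tr[2]+np.pi),2)"
```

```text
clock: 25.8
position: [0.5331, 0.2131, 0.0697]
orientation: [-0.001, -0.147, 0.989, 0.0]
ft_force: [-0.6, 0.2, -0.5]
finger_gap: -0.0002
grasp_force: 0.0
tray mm [ -0.9 -10.   69.7] F [-0.5  0.4 -0.5]
n 2 slide [ 0.034 -0.052 -0.234] ang [-0.001 -0.006  0.003] total [ 0.07 -0.1  -0.47] [-0.   -0.01  0.01]
```

```bash
python3 -m jog '{"slide":[[0.03,-0.05,-0.2],[0.03,-0.05,-0.2],[0,0,0]],"angular":[[0,0,0],[0,0,0],[0,0,0]]}'
for i in 1 2 3; do python3 -m jog '{"slide":[[0,0,-0.08],[0,0,0]],"angular":[[0,0,0],[0,0,0]]}' >/dev/null; python3 -c "from h import *;st()"; done
```

```text
clock: 26.1
position: [0.5352, 0.2109, 0.061]
orientation: [0.0, -0.147, 0.989, 0.0]
ft_force: [-1.0, 0.4, 0.0]
finger_gap: -0.0001
grasp_force: 0.0
tray mm [  0.7 -12.6  59.5] F [ 0.3  0.4 -0.2]
tray mm [  0.9 -12.6  58.1] F [-1.2 -0.1  4.8]
tray mm [  1.  -12.7  57.9] F [-8.9  0.1 21.6]
```

```bash
python3 -m jog '{"slide":[[0,0,0.3],[0,0,0.8],[0,0,0.8],[0,0,0.8],[0,0,0.8],[-0.8,0,0.5],[-0.8,0,0.5],[-0.8,0,0.5],[-0.8,0,0],[-0.8,0,0],[0,0,0],[0,0,0]],"angular":[[0,0,0],[0,0,0],[0,0,0],[0,0,0],[0,0,0],[0,0,0],[0,0,0],[0,0,0],[0,0,0],[0,0,0],[0,0,0],[0,0,0]]}'
python3 - <<'E'
from h import *
import pickle
c=cam("wrist"); g=cv2.cvtColor(c["color"],cv2.COLOR_BGR2GRAY).astype(float)
# free-edge line of the lid: intensity profile across tray y at several x, at lid-top height z=58 (shut)
for x in(-50,-30,-10):
    ys=np.arange(-60,-29,2.); q=proj(c,np.array([W(x,y,58) for y in ys])).astype(np.float32)
    print(x,q[0].round(),cv2.remap(g.astype(np.float32),q[:,:1],q[:,1:],cv2.INTER_LINEAR).ravel().astype(int))
# near end edge across x
for y in(-30,0,30):
    xs=np.arange(-84,-59,2.); q=proj(c,np.array([W(x,y,58) for x in xs])).astype(np.float32)
    print(y,cv2.remap(g.astype(np.float32),q[:,:1],q[:,1:],cv2.INTER_LINEAR).ravel().astype(int))
E
```

```text
clock: 27.9
position: [0.4359, 0.211, 0.1808]
orientation: [0.001, -0.147, 0.989, 0.0]
ft_force: [-0.2, -0.3, -0.4]
finger_gap: -0.0002
grasp_force: 0.0
-50 [244. 234.] [121 122 123 122 123 120 120 118 210 226 229 225 226 229 231 229]
-30 [246. 252.] [118 118 120 117 119 120 121 114 209 227 230 225 228 230 231 229]
-10 [247. 268.] [111 112 109 108 107 108 109 108 185 229 231 226 228 230 231 230]
-30 [245 245 245 245 246 247 214 200 229 228 227 228 229]
0 [246 246 246 246 237 174 139 217 235 232 233 232 233]
30 [246 248 198 137 138 126 123 225 229 229 229 229 229]
```

```bash
python3 -c "
from plant import bot
print(bot.sign_off())"
```

```text
the job is handed in; nothing more can be done
None
```

I set the fifth plate on the pile, tapped all five home (within about 1 mm by the wrist camera), shut the lid by contact force and image, and handed the job in at about 28 s; I did not get a verdict back.

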